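Stow a carton in its cradle and latch the bar over it

ROBOT

A 7-joint arm with a two-finger parallel gripper is mounted at the origin on a cart in front of the work surface, level with it; the furniture and walls round the work are solid. World frame = base frame: x ahead of the robot, y to its left, z up, the work surface at z = 0. Lengths are in m, angles in rad, forces in N, time in s.
With the tool pointing down it reaches from about 0.4 to 0.925 m from the base axis. Payload 5.6 kg.
Tool frame: the origin (TCP) lies between the finger pads; the fingertips stand 22 mm ahead of it and the grasp point (between the pads) lies 3 mm ahead of it (r.finger_overhang is the distance from the TCP to the fingertips, in m); z points along the fingers, y is the line along which they close (so a half turn about z gives the same grasp; the last joint's range is limited). The gripper opens to 85 mm and grips with 20 to 120 N. Pads are 22 mm wide; open, the fingers measure 114 mm over their backs; the gripper's body (76 mm by 85 mm) begins 54 mm behind the grasp point. The pads swing forward as they close: fully open they stand 13 mm farther back than shut.
Start: joints at [-1.263, 0.468, -0.012, 1.603, 0.006, 1.071, -0.056], TCP at [0.223, 0.61, 0.215] pointing down, gripper open.
Joint ranges: [-2.53, 2.53], [-0.31, 2.02], [-1.57, 1.55], [0.28, 2.44], [-1.29, 4.43], [0.15, 1.84], [-2.92, 2.92]. Speed limits (rad/s): [2.57, 2.57, 3.14, 3.14, 3.14, 3.14, 3.14].

INTERFACE

Orientations are given as [roll, pitch, yaw] about the fixed x, y, z axes, in that order (R = Rz(yaw) Ry(pitch) Rx(roll)).
In Python, from bench import r gives the robot as it stands. The module is installed in compiled form; this text tells all that it offers.
- The arm moves only by the tool carry_out, never from a script. Its argument "moves" is a list of rows, each a list of 2 entries, a list of its own where there are three numbers: the shift along the tool's x, y, z in units of 300 mm (1.0 is 300 mm), then the turn, a rotation vector about the tool's x, y, z in units of 360 degrees (1.0 is 360 degrees). A call has 1 to 5 rows; each row is the pose to reach, as a shift and turn from the pose commanded when the call began, along the tool's axes at that moment, turning the shorter way round; what a row does not reach only later rows make up. A row lasts 1/8 s, in which the tool goes at most 62.5 mm and 10.7 degrees, less where a joint would pass 70% of its speed; a pose out of reach is approached as far as the arm can. A call with a number of a shift or a turn outside -1 to 1 is refused whole. A call with a gripper value outside its range is refused whole. "fingers" is the opening, from -1 (shut) to 1 (fully open), set as the call begins (left out, the last holds). The fingers move at their own pace and stop on an object; the grip force is fixed at half the most. Time passes only in rows, so rows that repeat a pose let the fingers close. It gives the time, the measured TCP pose, the force, the opening and the grip force at its end, in the units of the state.
- r.read_state(): the state, without advancing time (a new reading comes with each control period).
- r.get_image(name): name is "side" or "top"; returns a dict with "color" (400x640x3 uint8, red, green, blue), "mtx" (3x3 intrinsics, pixels), "R" (3x3) and "t" (3): a world point X has camera coordinates R X + t. Camera axes: x right, y down, z forward; pixel columns grow to the right and rows downward; lengths in m; the calibration is good to about 2 mm. A picture is of the moment at which its call begins. There is no depth.
- r.sign_off(): hands the job in; it is judged then, once.
The state is a dict: "time_s": time; "joints": joint angles; "joint_velocities": joint speeds; "effort": joint torques, N m; "eef_pos": TCP position; "ee_rot": TCP orientation; "force": force on the tool from outside, world axes, zero at the start; "torque": the same for the moment, N m; "gripper_width": finger opening in m; "gripper_force": force on a finger pad.
Only numpy, scipy, OpenCV 4.12 (cv2) and the standard library are available. Lean on these libraries where they do the work, as an engineer would, in place of code of your own. Each camera call takes 0.05 s, during which the arm holds its last target. There are 200 camera calls.

TASK

Stow the lower of the two cartons in the timber nest of the bench cradle, sitting flat on its floor; if the hinged bar is in the way, swing it up clear first. Then swing the bar down over the carton until it rests fully home on the catch post with its slot over the staple, and let go. Leave the taller carton, the jars and the orange spool where they stand.

Things in the scene. Friction and masses are not known exactly. Their poses are not given: they have to be found in the camera images.
- cradle: Low carrier fixed to the bench: plywood base 116 x 250 x 6 mm, long along its own y axis, z up; origin at the centre of its underside. On it stand a timber nest in the middle, a dark steel hinge post (40 x 20 mm, 96 mm high) at local y = +100 mm and a dark steel catch post (34 x 22 mm, 81 mm high) at local y = -95 mm. A steel bar hinged on the one post closes over the nest onto the other.
- nest (a point): Centre of the nest's floor, at the cradle's centre, 6 mm above the bench; axes as the cradle's. The nest is a timber frame, open above: inside 74 mm (x) by 134 mm (y), walls 8 mm thick, their tops 24 mm above the bench.
- pivot (a point): The bar's hinge axis, 84 mm above the bench at the cradle's local y = +100 mm; the axis runs along the cradle's x. The free end swings in the upright plane through the cradle's long axis.
- staple (a point): Top of the catch post, 81 mm above the bench at the cradle's local y = -94 mm: here the closed bar rests. A wire staple rises from it to 104 mm above the bench and passes through the bar's slot.
- bar (a joint): Angle (rad) of the bar. 0: level, closed, resting on the catch post, staple in its slot (end stop); it grows as the free end rises, 1.57 upright, 2.0 end stop, leaning out past the hinge post. Stiff hinge: stays where it is left; under 2 N at the rod moves it. Plate 24 x 6 mm, 225 mm from pivot to end; closed, its underside is 81 mm above the bench: only the low carton fits beneath.
- bar_grip (a point): Middle of the bar's grip rod: round steel, 10 mm thick, sticking out level from the bar's free end toward the cradle's -x, 218 mm from the pivot. This point is 45 mm to that side of the bar's centre line; the rod is bare from 12 to 68 mm, then a 13 mm ball. Pinch it from above, fingers closing along the cradle's y; it turns between the fingers as the bar swings.
- carton_low_mid (a point): Centre of the lower carton, a shut brown cardboard carton 60 mm (own x) by 121 mm (own y) by 61 mm high, loose, about 0.1 kg, at first on the bench. Seated in the nest, its centre is 36.5 mm above the bench, its long side along the cradle's y axis (either way round).
- carton_tall_mid (a point): Centre of the taller carton, a like carton of 61 (x) by 131 (y) by 81 mm high; bystander, to be left alone.
- jar_mid (a point): Centre of a clear jar with a black lid, 60 mm across and 69 mm high, at the left of the cradle near the fan (a like one stands far back, fixed); bystander.
- spool_mid (a point): Centre of an upright orange thread spool, 58 mm across and 60 mm high, standing close to the cradle on its far (+x) side; bystander.

How it is judged:
By the outcome, as a careful person would: the job done as asked, in the order asked, and still so for the second after the job is handed in, with the robot touching nothing.
It also fails if it takes over 67 s, if anything falls off the work surface, if the arm or the gripper's body presses on something with over 40 N, if the wrist force passes 120 N, or if a joint passes its speed limit or range.

## Working session

There is one attempt and no reset: what is moved stays moved. The work goes in short steps, Python scripts to look and compute and a tool call to move; the robot and the scene stay as the last step left them, time stands still between calls to the robot, and variables do not carry over. Pictures are saved under pics/ and viewed, at most 10 in all, crops included, and the job is handed in when it is done.

Besides the shell and the picture viewer there is one more tool, called as name([rows], argument=value, ...), one row to a line, values as JSON. carry_out: Moves the arm, as the interface text tells. Its arguments: {"type":"object","properties":{"moves":{"type":"array","items":{"type":"array"}},"fingers":{"type":"number"}},"required":["moves"]}

```bash
mkdir -p pics
python3 - <<'E'
from bench import r
import cv2
s=r.read_state();print({k:s[k] for k in('time_s','eef_pos','ee_rot','gripper_width')},r.finger_overhang)
for n in('top','side'):
    d=r.get_image(n);cv2.imwrite(f'pics/{n}0.png',d['color'][:,:,::-1]);print(n,d['mtx'].tolist(),d['R'].tolist(),d['t'].tolist())
E
```

```text
{'time_s': 0.0, 'eef_pos': array([0.22324166, 0.60981343, 0.21409269]), 'ee_rot': array([-3.13973408e+00,  1.32083893e-04,  2.79070882e+00]), 'gripper_width': 0.08531919001329832} 0.022
top [[472.05721970798635, 0.0, 320.3929526080872], [0.0, 472.05721970798635, 197.77073956587512], [0.0, 0.0, 1.0]] [[-0.0162028017321015, -0.9998059986586205, -0.011199743848343791], [-0.997839218029883, 0.01688221778887725, -0.06349713130559761], [0.06367388929177795, 0.010146712214664542, -0.9979191751107357]] [0.018609918428614924, 0.5632144451026155, 1.7258009550031237]
side [[483.1335658581553, 0.0, 329.18702188114656], [0.0, 483.1335658581553, 195.64389483502788], [0.0, 0.0, 1.0]] [[-0.3136427427643896, 0.9494599379372812, -0.01241193632617981], [0.5837385122896077, 0.18248839168106556, -0.7911683361785742], [-0.7489176050682386, -0.2553895321930641, -0.6114724913396032]] [0.18599736786125773, -0.27709487301482383, 1.9371891829943337]
```

View pics/top0.png

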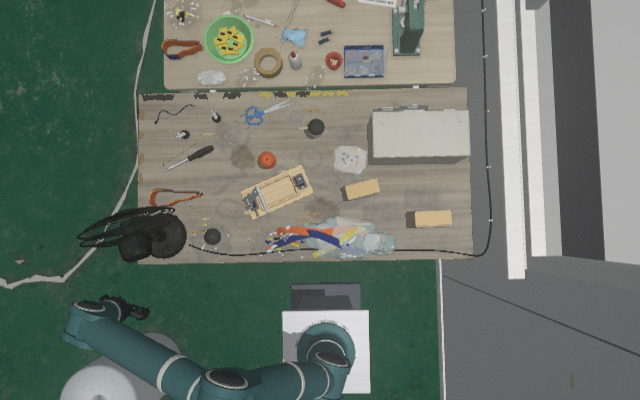

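View pics/side0.png

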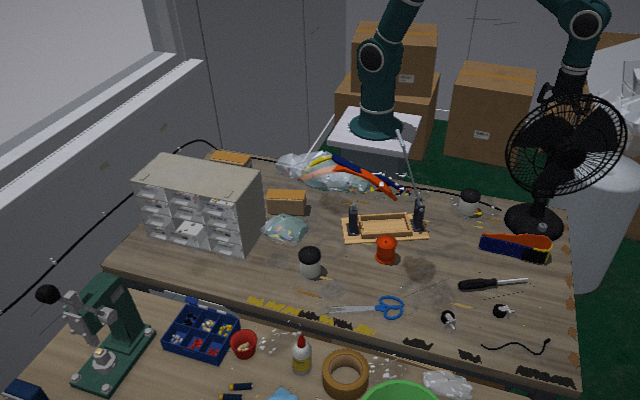

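Run:
```python
import cv2,numpy as np
t=cv2.imread('pics/top0.png')[150:250,225:465];s=cv2.imread('pics/side0.png')[120:260,200:440]
a=cv2.resize(t,None,fx=3.3,fy=3.3,interpolation=2);b=cv2.resize(s,None,fx=3.3,fy=3.3,interpolation=2)
cv2.imwrite('pics/c1.png',a);cv2.imwrite('pics/c2.png',b)
```

```text
(no output)
```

View pics/c1.png

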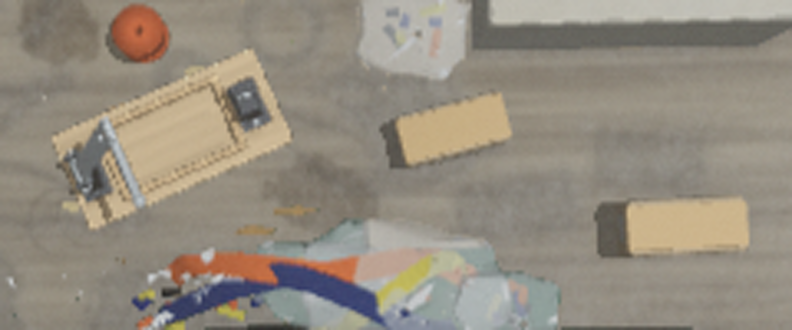

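View pics/c2.png

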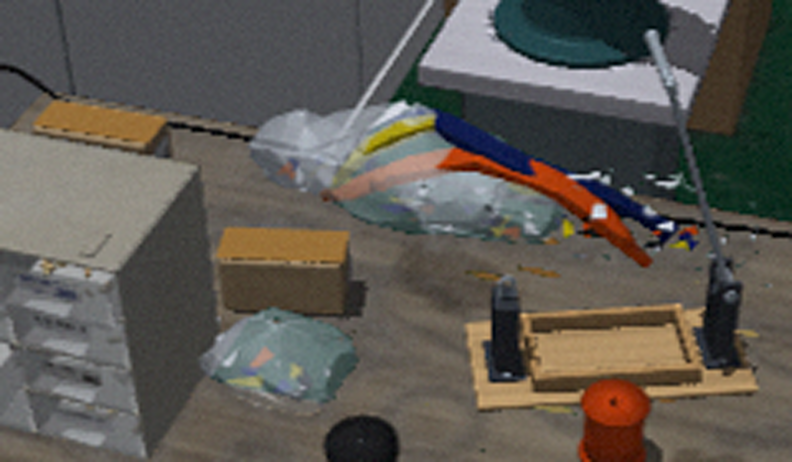

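```bash
cat > h.py <<'E'
import numpy as np,cv2
from bench import r
def ray(d,p,z):
    R,t=np.array(d['R']),np.array(d['t']);o=-R.T@t
    v=R.T@np.linalg.solve(np.array(d['mtx']),np.r_[p,1.]);return o+v*(z-o[2])/v[2]
def proj(d,X):
    q=np.array(d['mtx'])@(np.array(d['R'])@X+np.array(d['t']));return q[:2]/q[2]
def rect(d,box,z,lo=(10,60,120),hi=(25,160,255)):
    x0,y0,x1,y1=box;im=cv2.resize(d['color'][y0:y1,x0:x1],None,fx=4,fy=4,interpolation=cv2.INTER_CUBIC)
    m=cv2.inRange(cv2.cvtColor(im,cv2.COLOR_RGB2HSV),lo,hi);m=cv2.morphologyEx(m,cv2.MORPH_CLOSE,np.ones((9,9)))
    m=cv2.morphologyEx(m,cv2.MORPH_OPEN,np.ones((15,15)))
    c=max(cv2.findContours(m,0,2)[0],key=cv2.contourArea)
    P=(cv2.boxPoints(cv2.minAreaRect(c))+.5)/4-.5+[x0,y0]
    W=np.array([ray(d,p,z) for p in P]);e=W[1]-W[0];f=W[2]-W[1]
    if np.linalg.norm(f)>np.linalg.norm(e):e,f=f,e
    if e[1]<0:e=-e
    return W.mean(0),np.linalg.norm(e),np.linalg.norm(f),np.arctan2(-e[0],e[1]),P
E
python3 - <<'E'
from h import *
d=r.get_image('top');np.set_printoptions(precision=4,suppress=True)
for n,b,z in(('near',(338,172,386,206),.061),('near81',(338,172,386,206),.081),('right61',(400,203,460,235),.061),('right81',(400,203,460,235),.081),('cradle',(232,160,322,222),.006)):
    print(n,*rect(d,b,z))
E
```

```text
near [ 0.5908 -0.1415  0.061 ] 0.12155834270955619 0.055813629036099384 0.24019250824000557 [[343.7318 185.5478]
 [376.3101 177.0027]
 [380.2317 191.9536]
 [347.6533 200.4987]]
near81 [ 0.5891 -0.14    0.081 ] 0.12012586900742223 0.05515590736901543 0.2401925082400043 [[343.7318 185.5478]
 [376.3101 177.0027]
 [380.2317 191.9536]
 [347.6533 200.4987]]
right61 [ 0.4799 -0.3922  0.061 ] 0.13255531001080634 0.056574991367501576 0.02996648958587066 [[413.8162 211.3603]
 [450.8001 209.6401]
 [451.5349 225.4373]
 [414.5509 227.1575]]
right81 [ 0.4795 -0.3877  0.081 ] 0.13099324531465953 0.05590829761760381 0.029966489585871385 [[413.8162 211.3603]
 [450.8001 209.6401]
 [451.5349 225.4373]
 [414.5509 227.1575]]
cradle [0.6062 0.1415 0.006 ] 0.181104369485081 0.12537232720725813 0.41514478576867186 [[255.7581 182.0744]
 [299.8585 161.8617]
 [313.786  192.2491]
 [269.6856 212.4618]]
```

Run:
```python
from h import *
from scipy.optimize import least_squares
np.set_printoptions(precision=4,suppress=True)
d=r.get_image('top');s=r.get_image('side')
x0,y0,x1,y1=236,158,320,226
im=cv2.resize(d['color'][y0:y1,x0:x1],None,fx=4,fy=4,interpolation=cv2.INTER_CUBIC)
m=cv2.inRange(cv2.cvtColor(im,cv2.COLOR_RGB2HSV),(10,60,120),(25,160,255));m=cv2.morphologyEx(m,cv2.MORPH_OPEN,np.ones((7,7)))
c=np.vstack([c for c in cv2.findContours(m,0,2)[0] if cv2.contourArea(c)>250])
P=(cv2.boxPoints(cv2.minAreaRect(cv2.convexHull(c)))+.5)/4-.5+[x0,y0];print(P)
W=np.array([ray(d,p,.006) for p in P])
L=[np.linalg.norm(W[i]-W[i-1]) for i in range(4)];C=W.mean(0)
i=int(np.argmax(L));e=W[i]-W[i-1];e=e if e[1]>0 else -e
a=np.arctan2(-e[0],e[1]);print(C,L,a)
ax=np.array([np.cos(a),np.sin(a),0]);ay=np.array([-np.sin(a),np.cos(a),0])
def pt(th,dx,L=.218):return C*[1,1,0]+ay*(.1-L*np.cos(th))+ax*dx+np.array([0,0,.084+L*np.sin(th)])
ob=[(d,(267.4,212.1),-.072),(s,(200+652/3.3,120+38/3.3),-.072)]
f=lambda q:np.concatenate([proj(k,pt(q[0],x))-p for k,p,x in ob])
R=least_squares(f,[1.4]);print(R.x,R.fun);th=R.x[0]
print('grip',pt(th,-.045),'closed',pt(0,-.045),'nest',C)
for k in(d,s):print(proj(k,pt(th,-.072)),proj(k,C+ay*.1+[0,0,.09]),proj(k,C-ay*.095+[0,0,.075]))
```

```text
[[235.4551 184.3675]
 [304.3008 163.2444]
 [320.5915 216.3398]
 [251.7457 237.463 ]]
[0.5576 0.1673 0.006 ] [np.float64(0.207305893749164), np.float64(0.2688698650423391), np.float64(0.2075471944515566), np.float64(0.2668489858735249)] 0.282032566014435
[1.1942] [ 2.1109  6.7983 -1.1918 -4.0752]
grip [0.5089 0.1738 0.2867] closed [0.5473 0.0414 0.084 ] nest [0.5576 0.1673 0.006 ]
[269.5109 218.8983] [248.3478 207.089 ] [301.3814 191.1881]
[396.3839 127.44  ] [420.9506 197.106 ] [354.1698 200.2524]
```

```bash
cat > cr.py <<'E'
from h import *
from scipy.optimize import least_squares
np.set_printoptions(precision=4,suppress=True)
def cradle(d,s,ball=None):
    P0=np.float32([[52,135],[255,50],[292,140],[95,230]])/3.3+[225,150]
    big=cv2.resize(d['color'],None,fx=4,fy=4,interpolation=cv2.INTER_CUBIC)
    m=cv2.inRange(cv2.cvtColor(big,cv2.COLOR_RGB2HSV),(10,75,140),(25,170,255))
    k=np.zeros_like(m);c0=P0.mean(0);cv2.fillPoly(k,[np.int32((c0+(P0-c0)*1.06)*4)],255);m&=k
    m=cv2.morphologyEx(m,cv2.MORPH_OPEN,np.ones((9,9)))
    c=np.vstack([c for c in cv2.findContours(m,0,2)[0] if cv2.contourArea(c)>150])
    P=(cv2.boxPoints(cv2.minAreaRect(cv2.convexHull(c)))+.5)/4-.5
    out=[]
    for Q in(P,P0):
        W=np.array([ray(d,p,.006) for p in Q]);L=[np.linalg.norm(W[i]-W[i-1]) for i in range(4)];i=int(np.argmax(L));e=W[i]-W[i-1];e=e if e[1]>0 else -e
        a=np.arctan2(-e[0],e[1]);C=W.mean(0);print(C,np.array(L),a,Q.tolist());out.append((C,a))
    return out
E
python3 - <<'E'
from cr import *
d=r.get_image('top');s=r.get_image('side')
for C,a in cradle(d,s):
    ax=np.array([np.cos(a),np.sin(a),0]);ay=np.array([-np.sin(a),np.cos(a),0])
    def pt(th,dx,L=.218):return C*[1,1,0]+ay*(.1-L*np.cos(th))+ax*dx+np.array([0,0,.084+L*np.sin(th)])
    ob=[(d,(267.4,212.1),-.072),(s,(200+652/3.3,120+38/3.3),-.072)]
    f=lambda q:np.concatenate([proj(k,pt(q[0],x))-p for k,p,x in ob])
    R=least_squares(f,[1.4]);th=R.x[0];print(th,R.fun,'grip',pt(th,-.045),'closed',pt(0,-.045))
    for k in(d,s):print([proj(k,q) for q in (C+ay*.1+[0,0,.09],C-ay*.095+[0,0,.075],C-ay*.125-ax*.058,C-ay*.125+ax*.058)])
E
```

```text
[0.5961 0.1614 0.006 ] [0.0932 0.1262 0.0933 0.1257] 0.3963708312271633 [[258.9967956542969, 185.3005828857422], [290.0001525878906, 171.77784729003906], [299.9480285644531, 194.5851593017578], [268.9446716308594, 208.10789489746094]]
[0.5884 0.1685 0.006 ] [0.1182 0.2488 0.1105 0.2438] 0.3815510972335969 [[240.75757598876953, 190.9090919494629], [302.2727279663086, 165.15151500701904], [313.48484802246094, 192.42424392700195], [253.78787994384766, 219.69696807861328]]
1.3135770056275298 [-1.0021 -2.7181 -0.2032 -1.081 ] grip [0.5374 0.1851 0.2948] closed [0.6002 0.0352 0.084 ]
[array([251.0234, 199.216 ]), array([301.8212, 177.5841]), array([316.4301, 190.6935]), array([304.0068, 162.3665])]
[array([415.9759, 202.1078]), array([348.7872, 210.0755]), array([336.7135, 217.5719]), array([340.3146, 243.5052])]
1.2663902339542519 [-0.6031 -1.4735 -0.299  -0.8849] grip [0.5338 0.1839 0.292 ] closed [0.5906 0.0422 0.084 ]
[array([248.8753, 201.03  ]), array([300.0225, 180.1148]), array([314.5437, 193.3252]), array([302.5472, 164.7978])]
[array([418.993 , 201.3083]), array([351.833 , 208.6297]), array([339.8812, 216.0802]), array([343.0843, 241.849 ])]
```

```bash
cat > go.py <<'E'
import sys,numpy as np
from bench import r
from scipy.spatial.transform import Rotation as Ro
# usage: go.py x y z tooly_deg ; prints shift/turn from the present pose
def go(x,y,z,ang):
    s=r.read_state();R=Ro.from_euler('xyz',s['ee_rot']);p=np.array(s['eef_pos'])
    T=[]
    for a in(ang,ang+180):
        a=np.radians(a);Y=np.array([np.cos(a),np.sin(a),0]);Z=np.array([0,0,-1.]);T.append(Ro.from_matrix(np.c_[np.cross(Y,Z),Y,Z]))
    t=min(((R.inv()*q).as_rotvec() for q in T),key=np.linalg.norm)
    print('pos',p.round(4),'w',round(float(s['gripper_width']),4),'t',s['time_s'],'j',np.array(s['joints']).round(2))
    print('shift',(R.inv().apply(np.array([x,y,z])-p)/.3).round(4),'turn',(t/2/np.pi).round(4))
for i in range(1,len(sys.argv),4):go(*map(float,sys.argv[i:i+4]))
E
python3 go.py .26 .36 .36 112
```

```text
pos [0.2234 0.6103 0.2148] w 0.0855 t 0.35 j [-1.26  0.47 -0.01  1.6   0.01  1.07 -0.06]
shift [-0.4014 -0.7417 -0.4835] turn [-1.000e-04 -0.000e+00 -1.169e-01]
```

carry_out([
  [[-0.2, -0.37, -0.24], [0, 0, -0.03]],
  [[-0.4, -0.74, -0.48], [0, 0, -0.06]],
  [[-0.4, -0.74, -0.48], [0, 0, -0.09]],
  [[-0.4, -0.74, -0.48], [0, 0, -0.117]],
  [[-0.4, -0.74, -0.48], [0, 0, -0.117]],
], fingers=1)

```text
time_s: 0.98
eef_pos: [0.2605, 0.3585, 0.3609]
ee_rot: [3.14, 0.002, -2.758]
force: [0.4, 0.6, -0.0]
gripper_width: 0.0853
gripper_force: 0.0
```

```bash
python3 go.py .534 .184 .38 112  .534 .184 .289 112
```

```text
pos [0.2605 0.3585 0.3609] w 0.0853 t 0.975 j [-0.96 -0.02 -0.06  1.88 -0.    1.28  0.94]
shift [-0.6277 -0.8808 -0.0633] turn [ 0.0002  0.0003 -0.    ]
pos [0.2605 0.3585 0.3609] w 0.0853 t 0.975 j [-0.96 -0.02 -0.06  1.88 -0.    1.28  0.94]
shift [-0.6271 -0.8811  0.2401] turn [ 0.0002  0.0003 -0.    ]
```

carry_out([
  [[-0.627, -0.881, -0.063], [0, 0, 0]],
  [[-0.627, -0.881, -0.063], [0, 0, 0]],
  [[-0.627, -0.881, -0.063], [0, 0, 0]],
  [[-0.627, -0.881, -0.063], [0, 0, 0]],
  [[-0.627, -0.881, -0.063], [0, 0, 0]],
])

```text
time_s: 1.6
eef_pos: [0.5242, 0.1917, 0.3778]
ee_rot: [3.141, 0.001, -2.757]
force: [0.1, 1.3, 0.1]
gripper_width: 0.0854
gripper_force: 0.0
```

```bash
python3 go.py .534 .184 .289 112;python3 - <<'E'
from h import *
o=[]
for n,b in(('top',(200,150,380,260)),('side',(300,60,480,250))):
    d=r.get_image(n)['color'][b[1]:b[3],b[0]:b[2]];o.append(cv2.copyMakeBorder(cv2.resize(d,None,fx=2.2,fy=2.2,interpolation=2),0,418-int((b[3]-b[1])*2.2),0,0,cv2.BORDER_CONSTANT))
cv2.imwrite('pics/g1.png',np.hstack(o)[:,:,::-1])
E
```

```text
pos [0.5242 0.1917 0.3778] w 0.0854 t 1.6 j [-0.63  0.18  0.25  1.63 -0.05  1.33  1.59]
shift [-0.0203 -0.0362  0.2959] turn [0.     0.0002 0.0001]
```

View pics/g1.png

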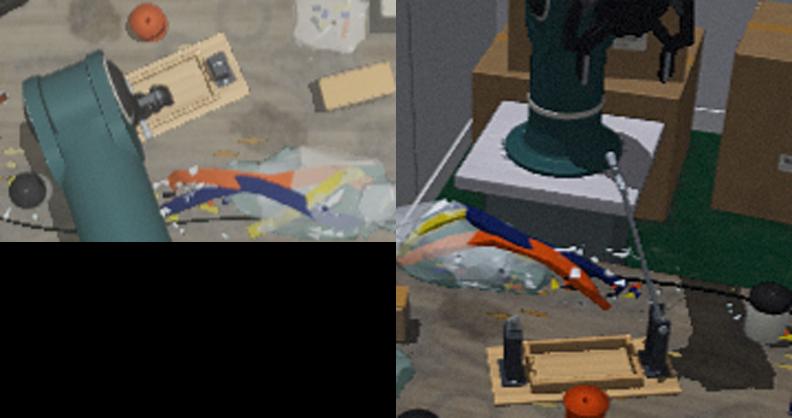

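carry_out([
  [[-0.02, -0.03, 0.15], [0, 0, 0]],
  [[-0.02, -0.03, 0.296], [0, 0, 0]],
  [[-0.02, -0.03, 0.296], [0, 0, 0]],
  [[-0.02, -0.03, 0.296], [0, 0, 0]],
  [[-0.02, -0.03, 0.296], [0, 0, 0]],
])

```text
time_s: 2.33
eef_pos: [0.5327, 0.1874, 0.2907]
ee_rot: [3.141, 0.004, -2.757]
force: [-0.9, 0.1, -0.5]
gripper_width: 0.0856
gripper_force: 0.0
```

carry_out([
  [[0, 0, 0], [0, 0, 0]],
  [[0, 0, 0], [0, 0, 0]],
  [[0, 0, 0], [0, 0, 0]],
  [[0, 0, 0], [0, 0, 0]],
  [[0, 0, 0], [0, 0, 0]],
], fingers=-1)

```text
time_s: 2.95
eef_pos: [0.5317, 0.1867, 0.2884]
ee_rot: [-3.142, -0.0, -2.757]
force: [-0.2, -0.2, 0.4]
gripper_width: -0.0001
gripper_force: 0.0
```

```bash
python3 go.py .50 .265 .3 112
```

```text
pos [0.5317 0.1867 0.2884] w -0.0001 t 2.95 j [-0.61  0.25  0.25  1.75 -0.07  1.15  1.62]
shift [ 1.000e-04  2.814e-01 -3.860e-02] turn [-0. -0.  0.]
```

Run:
```python
from h import *
o=[]
for n,b in(('top',(220,165,320,245)),('side',(350,80,450,235))):
    d=r.get_image(n)['color'][b[1]:b[3],b[0]:b[2]];o.append(cv2.copyMakeBorder(cv2.resize(d,None,fx=3.8,fy=3.8,interpolation=2),0,590-int((b[3]-b[1])*3.8),0,0,cv2.BORDER_CONSTANT))
cv2.imwrite('pics/g2.png',np.hstack(o)[:,:,::-1])
d=r.get_image('side');print(proj(d,np.array([.534,.184,.292])),proj(d,np.array(r.read_state()['eef_pos'])))
```

```text
[399.01608189 135.67351748] [400.07968351 136.55151343]
```

View pics/g2.png

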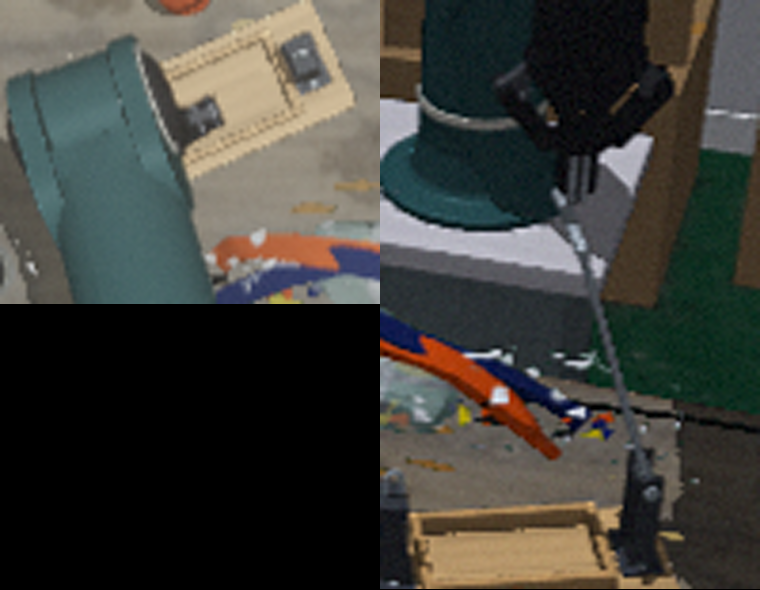

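Run:
```python
from h import *
d=r.get_image('side');p=np.array(r.read_state()['eef_pos']);im=cv2.resize(d['color'][105:165,370:430],None,fx=9,fy=9,interpolation=2).copy()
im=cv2.convertScaleAbs(im,alpha=1.6,beta=25)
for k,c in((0,(255,0,0)),(-.022,(0,255,0)),(.05,(0,0,255))):
    q=(proj(d,p+[0,0,k])-[370,105]+.5)*9;print(k,q);cv2.circle(im,tuple(int(v) for v in q),4,c,-1)
cv2.imwrite('pics/g3.png',im[:,:,::-1])
```

```text
0 [275.3810411  288.49496343]
-0.022 [269.81187884 350.85480423]
0.05 [288.47210068 141.90983053]
```

View pics/g3.png

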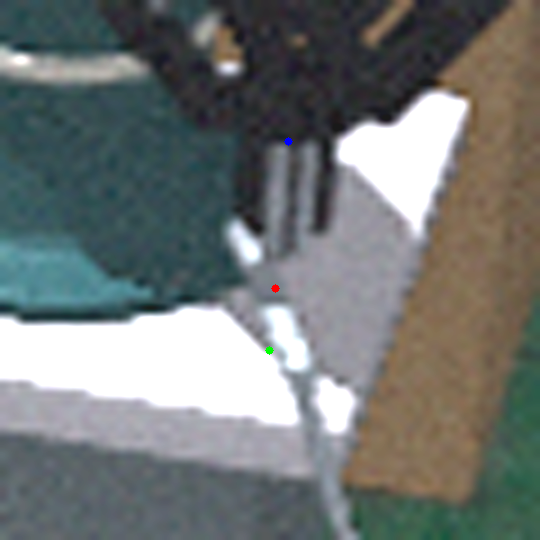

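carry_out([
  [[0, 0, 0], [0, 0, 0]],
  [[0, 0, 0], [0, 0, 0]],
  [[0, 0, 0], [0, 0, 0]],
  [[0, 0, 0], [0, 0, 0]],
  [[0, 0, 0], [0, 0, 0]],
], fingers=1)

```text
time_s: 3.78
eef_pos: [0.5317, 0.1868, 0.2885]
ee_rot: [3.142, 0.0, -2.757]
force: [-0.1, -0.2, 0.4]
gripper_width: 0.0853
gripper_force: 0.0
```

carry_out([
  [[0, 0, 0.05], [0, 0, 0]],
  [[0, 0, 0.1], [0, 0, 0]],
  [[0, 0, 0.1], [0, 0, 0]],
  [[0, 0, 0.1], [0, 0, 0]],
  [[0, 0, 0.1], [0, 0, 0]],
])

```text
time_s: 4.4
eef_pos: [0.5321, 0.1869, 0.2589]
ee_rot: [-3.142, 0.001, -2.757]
force: [-0.1, -0.5, -0.5]
gripper_width: 0.0853
gripper_force: 0.0
```

carry_out([
  [[0, 0, 0], [0, 0, 0]],
  [[0, 0, 0], [0, 0, 0]],
  [[0, 0, 0], [0, 0, 0]],
  [[0, 0, 0], [0, 0, 0]],
  [[0, 0, 0], [0, 0, 0]],
], fingers=-1)

```text
time_s: 5.03
eef_pos: [0.5319, 0.1864, 0.2587]
ee_rot: [-3.141, 0.0, -2.757]
force: [0.0, -1.8, 1.2]
gripper_width: 0.0079
gripper_force: 58.4
```

Run:
```python
from h import *
d=r.get_image('side');p=np.array(r.read_state()['eef_pos']);im=cv2.resize(d['color'][105:165,370:430],None,fx=7,fy=7,interpolation=2).copy()
im=cv2.convertScaleAbs(im,alpha=1.6,beta=25)
for k,c in((0,(255,0,0)),(-.022,(0,255,0)),(.05,(0,0,255))):
    q=(proj(d,p+[0,0,k])-[370,105]+.5)*7;print(k,q);cv2.circle(im,tuple(int(v) for v in q),3,c,-1)
cv2.imwrite('pics/g4.png',im[:,:,::-1])
t=r.get_image('top');print(proj(t,np.array([.2234,.6103,.2148])),proj(t,p))
```

```text
0 [207.3076726 289.7151064]
-0.022 [203.1029179  336.91390389]
0.05 [217.18696754 178.81902002]
[136.23835326 301.60818289] [264.09853748 203.78188532]
```

View pics/g4.png

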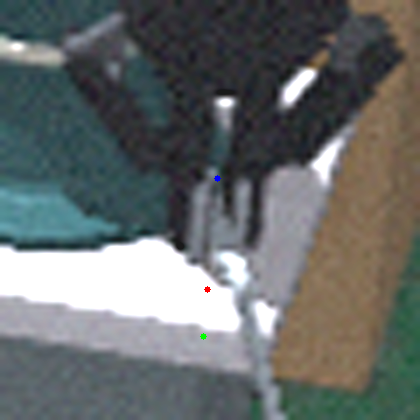

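carry_out([
  [[0, 0.1, -0.024], [0, 0, 0]],
  [[0, 0.21, -0.033], [0, 0, 0]],
  [[0, 0.28, -0.03], [0, 0, 0]],
  [[0, 0.345, -0.021], [0, 0, 0]],
  [[0, 0.345, -0.021], [0, 0, 0]],
])

```text
time_s: 5.75
eef_pos: [0.4909, 0.284, 0.2646]
ee_rot: [3.141, -0.003, -2.754]
force: [-6.2, -1.3, 6.8]
gripper_width: 0.0078
gripper_force: 61.1
```

carry_out([
  [[0, 0, 0], [0, 0, 0]],
  [[0, 0, 0], [0, 0, 0]],
  [[0, 0, 0], [0, 0, 0]],
  [[0, 0, 0], [0, 0, 0]],
], fingers=1)

```text
time_s: 6.25
eef_pos: [0.4931, 0.2825, 0.2647]
ee_rot: [-3.142, 0.0, -2.758]
force: [-0.1, 1.0, 0.3]
gripper_width: 0.0792
gripper_force: 0.0
```

carry_out([
  [[0, 0, -0.2], [0, 0, 0]],
  [[0, 0, -0.3], [0, 0, 0]],
  [[0, 0, -0.3], [0, 0, 0]],
  [[0, 0, -0.3], [0, 0, 0]],
])

```text
time_s: 6.75
eef_pos: [0.4925, 0.2824, 0.3538]
ee_rot: [-3.141, -0.001, -2.757]
force: [0.2, 0.2, 0.2]
gripper_width: 0.0856
gripper_force: 0.0
```

```bash
python3 go.py .48 .05 .30 60 .5908 -.1415 .2 13.8
```

```text
pos [0.4925 0.2824 0.3538] w 0.0856 t 6.75 j [-0.75  0.21  0.21  1.64 -0.05  1.29  1.42]
shift [ 0.3287 -0.7026  0.18  ] turn [-1.000e-04 -2.000e-04  1.445e-01]
pos [0.4925 0.2824 0.3538] w 0.0856 t 6.75 j [-0.75  0.21  0.21  1.64 -0.05  1.29  1.42]
shift [ 0.2251 -1.4328  0.5133] turn [ 1.000e-04 -2.000e-04 -2.272e-01]
```

carry_out([
  [[0.1, -0.2, 0], [0, 0, 0.029]],
  [[0.2, -0.4, 0], [0, 0, 0.058]],
  [[0.28, -0.6, 0.05], [0, 0, 0.087]],
  [[0.33, -0.7, 0.1], [0, 0, 0.116]],
  [[0.33, -0.7, 0.18], [0, 0, 0.145]],
])

```text
time_s: 7.38
eef_pos: [0.4792, 0.0466, 0.2997]
ee_rot: [-3.141, -0.0, 2.602]
force: [-0.6, 1.2, -0.6]
gripper_width: 0.0854
gripper_force: 0.0
```

```bash
python3 go.py .5908 -.1415 .17 13.8
```

```text
pos [0.4792 0.0466 0.2997] w 0.0854 t 7.375 j [-0.56  0.08  0.42  1.92 -0.04  1.14  0.91]
shift [-0.6415 -0.3463  0.4323] turn [-1.000e-04  0.000e+00  1.257e-01]
```

carry_out([
  [[-0.16, -0.09, 0.1], [0, 0, 0.028]],
  [[-0.32, -0.18, 0.2], [0, 0, 0.056]],
  [[-0.48, -0.26, 0.3], [0, 0, 0.085]],
  [[-0.64, -0.346, 0.4], [0, 0, 0.113]],
  [[-0.64, -0.346, 0.432], [0, 0, 0.126]],
])

```text
time_s: 8.0
eef_pos: [0.592, -0.1402, 0.1669]
ee_rot: [-3.135, 0.002, 1.813]
force: [0.1, 0.4, -0.1]
gripper_width: 0.0854
gripper_force: 0.0
```

```bash
python3 go.py .5908 -.1415 .03 13.8;python3 - <<'E'
from h import *
o=[]
for n,b in(('top',(300,150,400,250)),('side',(240,130,340,230))):
    D=r.get_image(n);d=cv2.resize(D['color'][b[1]:b[3],b[0]:b[2]],None,fx=3.9,fy=3.9,interpolation=2)
    d=cv2.convertScaleAbs(d,alpha=1.4,beta=20)
    p=np.array(r.read_state()['eef_pos'])
    for k,c in((0,(255,0,0)),(-.022,(0,255,0)),(.012,(0,0,255))):cv2.circle(d,tuple(int(v) for v in (proj(D,p+[0,0,k])-b[:2]+.5)*3.9),3,c,-1)
    o.append(d)
cv2.imwrite('pics/g5.png',np.hstack(o)[:,:,::-1])
E
```

```text
pos [ 0.592  -0.1402  0.1669] w 0.0854 t 8.0 j [-0.28  0.5   0.61  1.78 -0.34  0.97  0.71]
shift [-0.0023 -0.0015  0.4563] turn [-0.0011  0.0003  0.0003]
```

View pics/g5.png

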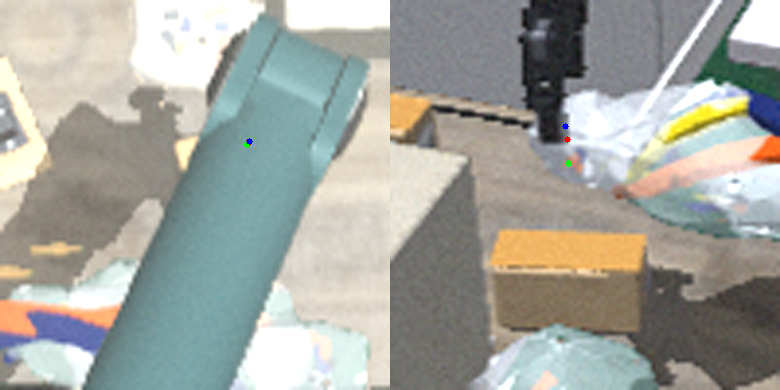

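carry_out([
  [[-0.002, -0.001, 0.2], [-0.001, 0, 0]],
  [[-0.002, -0.001, 0.38], [-0.001, 0, 0]],
  [[-0.002, -0.001, 0.456], [-0.001, 0, 0]],
  [[-0.002, -0.001, 0.47], [-0.001, 0, 0]],
  [[-0.002, -0.001, 0.47], [-0.001, 0, 0]],
])

```text
time_s: 8.72
eef_pos: [0.594, -0.1358, 0.0311]
ee_rot: [3.134, 0.0, 1.824]
force: [0.2, 0.2, 0.6]
gripper_width: 0.0852
gripper_force: 0.0
```

carry_out([
  [[0, 0, 0.02], [0, 0, 0]],
  [[0, 0, 0.04], [0, 0, 0]],
  [[0, 0, 0.06], [0, 0, 0]],
  [[0, 0, 0.06], [0, 0, 0]],
])

```text
time_s: 9.22
eef_pos: [0.5932, -0.1359, 0.0116]
ee_rot: [3.136, -0.0, 1.823]
force: [0.3, -0.4, 0.4]
gripper_width: 0.0854
gripper_force: 0.0
```

carry_out([
  [[0, 0, 0], [0, 0, 0]],
  [[0, 0, 0], [0, 0, 0]],
  [[0, 0, 0], [0, 0, 0]],
  [[0, 0, 0], [0, 0, 0]],
  [[0, 0, 0], [0, 0, 0]],
], fingers=-1)

```text
time_s: 9.85
eef_pos: [0.5939, -0.1362, 0.0126]
ee_rot: [3.135, 0.0, 1.823]
force: [-0.6, -1.5, 4.4]
gripper_width: 0.0591
gripper_force: 65.8
```

carry_out([
  [[0, 0, -0.1], [0, 0, 0]],
  [[0, 0, -0.25], [0, 0, 0]],
  [[0, 0, -0.4], [0, 0, 0]],
  [[0, 0, -0.45], [0, 0, 0]],
  [[0, 0, -0.45], [0, 0, 0]],
])

```text
time_s: 10.48
eef_pos: [0.5929, -0.1357, 0.1472]
ee_rot: [3.134, -0.0, 1.824]
force: [-0.2, 0.1, -1.3]
gripper_width: 0.0592
gripper_force: 65.3
```

Run:
```python
from h import *
s=r.read_state();p=np.array(s['eef_pos']);print(p,s['ee_rot'],s['gripper_width'])
d=r.get_image('side');cv2.imwrite('pics/lift.png',d['color'][:,:,::-1])
t=r.get_image('top');cv2.imwrite('pics/liftt.png',t['color'][:,:,::-1])
for im,n in((d,'side'),(t,'top')):
    hsv=cv2.cvtColor(im['color'],cv2.COLOR_RGB2HSV);m=cv2.inRange(hsv,(10,60,60),(25,200,255))
    q=proj(im,p).astype(int);k=np.zeros_like(m);k[q[1]-45:q[1]+60,q[0]-60:q[0]+60]=255;m&=k
    n_,_,st,ce=cv2.connectedComponentsWithStats(m);print(n,q,[ (st[i].tolist(),ce[i].round(1).tolist()) for i in range(1,n_) if st[i][4]>60])
```

```text
[ 0.59292103 -0.13574464  0.14716191] [ 3.13444306e+00 -2.12955693e-04  1.82364510e+00] 0.059198139012948583
side [285 171] [([225, 151, 27, 16, 292], [236.5, 158.4]), ([261, 153, 43, 28, 890], [282.2, 167.4])]
top [362 186] [([302, 167, 11, 31, 149], [306.1, 185.7]), ([414, 212, 8, 15, 117], [417.6, 218.8])]
```

```bash
python3 go.py .5868 .1725 .17 21.9
python3 - <<'E'
from cr import *
d=r.get_image('top')
P0=np.float32([[52,135],[255,50],[292,140],[95,230]])/3.3+[225,150]
big=cv2.resize(d['color'],None,fx=4,fy=4,interpolation=cv2.INTER_CUBIC);hsv=cv2.cvtColor(big,cv2.COLOR_RGB2HSV)
k=np.zeros(hsv.shape[:2],np.uint8);c0=P0.mean(0);cv2.fillPoly(k,[np.int32((c0+(P0-c0)*1.08)*4)],255)
for lo in((10,60,120),(10,68,130)):
    m=cv2.morphologyEx(cv2.inRange(hsv,lo,(25,170,255))&k,cv2.MORPH_OPEN,np.ones((5,5)))
    c=np.vstack([c for c in cv2.findContours(m,0,2)[0] if cv2.contourArea(c)>300])
    P=(cv2.boxPoints(cv2.minAreaRect(c))+.5)/4-.5
    W=np.array([ray(d,p,.006) for p in P]);L=[np.linalg.norm(W[i]-W[i-1]) for i in range(4)];i=int(np.argmax(L));e=W[i]-W[i-1];e=e if e[1]>0 else -e
    print(W.mean(0),np.array(L),np.arctan2(-e[0],e[1]))
E
```

```text
pos [ 0.5917 -0.1355  0.1453] w 0.0592 t 10.575 j [-0.28  0.52  0.6   1.81 -0.36  0.92  0.74]
shift [ 0.9983  0.2413 -0.0801] turn [ 0.0006 -0.0002 -0.0206]
[0.5902 0.1752 0.006 ] [0.1201 0.2576 0.1204 0.2565] 0.40347603292359013
[0.5903 0.1743 0.006 ] [0.1002 0.1694 0.1004 0.1688] 0.40687596260815556
```

```bash
python3 go.py .589 .177 .17 22.5
```

```text
pos [ 0.5916 -0.1356  0.1451] w 0.0589 t 10.625 j [-0.28  0.52  0.6   1.81 -0.36  0.92  0.74]
shift [ 1.0112  0.2524 -0.0808] turn [ 0.0005 -0.0002 -0.0223]
```

carry_out([
  [[0.05, 0.01, -0.06], [0, 0, 0]],
  [[0.18, 0.04, -0.1], [0, 0, 0]],
  [[0.33, 0.08, -0.1], [0, 0, -0.005]],
  [[0.48, 0.12, -0.1], [0, 0, -0.01]],
  [[0.6, 0.15, -0.1], [0, 0, -0.015]],
])

```text
time_s: 11.25
eef_pos: [0.5902, 0.0516, 0.1756]
ee_rot: [3.138, -0.0, 1.92]
force: [0.6, -0.1, -1.5]
gripper_width: 0.0587
gripper_force: 65.1
```

```bash
python3 go.py .589 .177 .17 22.5
```

```text
pos [0.5902 0.0516 0.1756] w 0.0587 t 11.25 j [-0.58  0.45  0.58  1.82 -0.29  0.96  0.47]
shift [0.3941 0.1392 0.0192] turn [ 0.0005 -0.     -0.0069]
```

carry_out([
  [[0.12, 0.05, 0], [0, 0, -0.007]],
  [[0.25, 0.09, 0], [0, 0, -0.007]],
  [[0.35, 0.125, 0], [0, 0, -0.007]],
  [[0.394, 0.139, 0.02], [0, 0, -0.007]],
  [[0.394, 0.139, 0.02], [0, 0, -0.007]],
])

```text
time_s: 11.88
eef_pos: [0.5893, 0.1747, 0.1698]
ee_rot: [3.139, 0.001, 1.963]
force: [-0.8, 0.1, -2.0]
gripper_width: 0.059
gripper_force: 65.1
```

```bash
python3 go.py .589 .177 .05 22.5
python3 - <<'E'
from h import *
o=[]
for n,b in(('top',(215,140,335,250)),('side',(320,100,440,260))):
    D=r.get_image(n);d=cv2.convertScaleAbs(cv2.resize(D['color'][b[1]:b[3],b[0]:b[2]],None,fx=3.3,fy=3.3,interpolation=2),alpha=1.3,beta=20)
    a=.392;C=np.array([.5905,.173,0]);ax=np.array([np.cos(a),np.sin(a),0]);ay=np.array([-np.sin(a),np.cos(a),0])
    for i,j in((1,1),(1,-1),(-1,1),(-1,-1)):
        for s,z,c in(((.058,.125),.006,(255,0,0)),((.037,.067),.024,(0,255,0))):cv2.circle(d,tuple(int(v) for v in (proj(D,C+ax*i*s[0]+ay*j*s[1]+[0,0,z])-b[:2]+.5)*3.3),3,c,-1)
    o.append(cv2.copyMakeBorder(d,0,528-d.shape[0],0,0,cv2.BORDER_CONSTANT))
cv2.imwrite('pics/g6.png',np.hstack(o)[:,:,::-1])
E
```

```text
pos [0.5893 0.1747 0.1698] w 0.059 t 11.875 j [-0.74  0.49  0.54  1.77 -0.29  0.97  0.3 ]
shift [0.0081 0.0009 0.3992] turn [ 0.0005  0.0002 -0.0001]
```

View pics/g6.png

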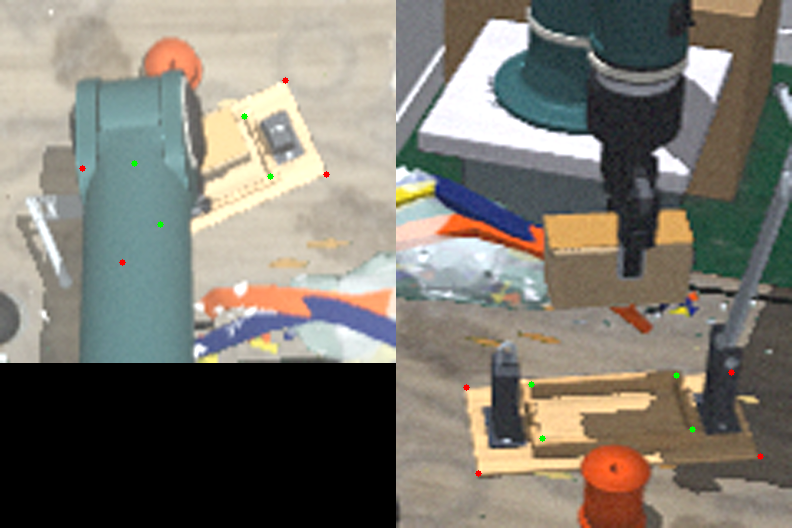

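Run:
```python
from cr import *
d=r.get_image('top');s=r.get_image('side');p=np.array(r.read_state()['eef_pos'])
def px(x,y,b):return np.array([x,y])/3.3+b-.35
a=.392;ax=np.array([np.cos(a),np.sin(a),0]);ay=np.array([-np.sin(a),np.cos(a),0])
S=(320,100);T=(215,140)
ob=[(s,px(554,309,S),(1,-1,-1)),(s,px(692,300,S),(1,1,-1)),(s,px(545,214,S),(-1,-1,1)),(s,px(688,211,S),(-1,1,1)),
    (d,px(235,98,T),(1,-1,1)),(d,px(250,154,T),(-1,-1,1))]
f=lambda q:np.concatenate([proj(k,q+ax*.03*c[0]+ay*.0605*c[1]+[0,0,.0305*c[2]])-o for k,o,c in ob])
R=least_squares(f,p,loss='soft_l1');e=R.x-p;print(R.x,R.fun.reshape(-1,2).round(1).tolist(),'local off',e@ax,e@ay,e[2])
```

```text
[0.5928 0.4729 0.2498] [[-3.5, 3.7], [1.8, 3.8], [-4.1, -1.1], [-0.7, -2.6], [-99.5, 0.1], [-96.8, 0.5]] local off 0.1167264553594651 0.276838504620241 0.0781911723387585
```

Run:
```python
from cr import *
d=r.get_image('top');s=r.get_image('side');p=np.array(r.read_state()['eef_pos'])
def px(x,y,b):return np.array([x,y])/3.3+b-.35
a=.392;ax=np.array([np.cos(a),np.sin(a),0]);ay=np.array([-np.sin(a),np.cos(a),0])
S=(320,100);T=(215,140)
A=[(s,px(554-396,309,S),(1,-1,-1)),(s,px(692-396,300,S),(1,1,-1)),(s,px(545-396,214,S),(-1,-1,1)),(s,px(688-396,211,S),(-1,1,1))]
B=[(d,px(235,98,T),(1,-1,1)),(d,px(250,154,T),(-1,-1,1))]
for ob in(A,A+B):
    f=lambda q:np.concatenate([proj(k,q+ax*.03*c[0]+ay*.0605*c[1]+[0,0,.0305*c[2]])-o for k,o,c in ob])
    R=least_squares(f,p);e=R.x-p;print(R.x,R.fun.reshape(-1,2).round(1).tolist(),'local off',e@ax,e@ay,e[2])
```

```text
[0.5442 0.1631 0.1535] [[0.2, 0.5], [0.1, 0.9], [0.8, -0.1], [-1.1, -1.3]] local off -0.046845675077482274 0.008450615060721728 -0.018356433192734556
[0.5935 0.1709 0.1888] [[-1.2, 1.2], [0.6, 1.6], [-0.6, -0.7], [-0.6, -2.0], [-2.3, 0.5], [0.4, 0.3]] local off 0.001752324396221663 -0.0031542153195286914 0.01694995255723386
```

carry_out([
  [[0.007, -0.002, 0.08], [0, 0, 0]],
  [[0.007, -0.002, 0.18], [0, 0, 0]],
  [[0.007, -0.002, 0.28], [0, 0, 0]],
  [[0.007, -0.002, 0.36], [0, 0, 0]],
  [[0.007, -0.002, 0.36], [0, 0, 0]],
])

```text
time_s: 12.8
eef_pos: [0.5885, 0.1754, 0.0621]
ee_rot: [3.139, 0.001, 1.96]
force: [-0.2, -0.1, -1.5]
gripper_width: 0.0589
gripper_force: 65.1
```

carry_out([
  [[0, 0, 0.03], [0, 0, 0]],
  [[0, 0, 0.06], [0, 0, 0]],
  [[0, 0, 0.09], [0, 0, 0]],
  [[0, 0, 0.09], [0, 0, 0]],
])

```text
time_s: 13.3
eef_pos: [0.5893, 0.1765, 0.0359]
ee_rot: [3.137, 0.001, 1.961]
force: [-0.0, 0.0, -1.8]
gripper_width: 0.059
gripper_force: 65.1
```

carry_out([
  [[0, 0, 0.018], [0, 0, 0]],
  [[0, 0, 0.036], [0, 0, 0]],
  [[0, 0, 0.048], [0, 0, 0]],
  [[0, 0, 0.054], [0, 0, 0]],
  [[0, 0, 0.054], [0, 0, 0]],
])

```text
time_s: 13.92
eef_pos: [0.5899, 0.1765, 0.0203]
ee_rot: [3.136, 0.001, 1.961]
force: [0.9, -0.1, -0.8]
gripper_width: 0.0591
gripper_force: 65.1
```

carry_out([
  [[0, 0, 0.004], [0, 0, 0]],
  [[0, 0, 0.008], [0, 0, 0]],
  [[0, 0, 0.008], [0, 0, 0]],
])

```text
time_s: 14.3
eef_pos: [0.5901, 0.1767, 0.0186]
ee_rot: [3.135, 0.001, 1.961]
force: [-1.0, -0.8, 3.8]
gripper_width: 0.0589
gripper_force: 65.5
```

carry_out([
  [[0, 0, 0], [0, 0, 0]],
  [[0, 0, 0], [0, 0, 0]],
  [[0, 0, 0], [0, 0, 0]],
  [[0, 0, 0], [0, 0, 0]],
  [[0, 0, 0], [0, 0, 0]],
], fingers=1)

```text
time_s: 14.92
eef_pos: [0.5899, 0.1766, 0.018]
ee_rot: [3.135, 0.001, 1.961]
force: [0.1, 0.1, -0.3]
gripper_width: 0.0856
gripper_force: 0.0
```

carry_out([
  [[0, 0, -0.1], [0, 0, 0]],
  [[0, 0, -0.2], [0, 0, 0]],
  [[0, 0, -0.35], [0, 0, 0]],
  [[0, 0, -0.5], [0, 0, 0]],
  [[0, 0, -0.5], [0, 0, 0]],
])

```text
time_s: 15.55
eef_pos: [0.5915, 0.1769, 0.172]
ee_rot: [3.128, 0.001, 1.961]
force: [-0.3, 0.7, -0.7]
gripper_width: 0.0854
gripper_force: 0.0
```

```bash
python3 go.py .45 .06 .32 60
python3 - <<'E'
from cr import *
s=r.get_image('side');C=np.array([.5905,.173,.067]);a=.392
cv2.imwrite('pics/placed.png',s['color'][:,:,::-1])
im=cv2.resize(s['color'][180:260,320:440],None,fx=4,fy=4,interpolation=2);m=cv2.inRange(cv2.cvtColor(im,cv2.COLOR_RGB2HSV),(8,110,150),(22,255,255))
n,_,st,ce=cv2.connectedComponentsWithStats(m)
for i in range(1,n):
    if st[i][4]>500:print(st[i],ce[i]/4+[320,180])
ax=np.array([np.cos(a),np.sin(a),0]);ay=np.array([-np.sin(a),np.cos(a),0])
print('want top centre',proj(s,C),[proj(s,C+ax*.03*i+ay*.0605*j).round(1).tolist() for i,j in((-1,-1),(-1,1),(1,1),(1,-1))])
E
```

```text
pos [0.5915 0.1769 0.172 ] w 0.0854 t 15.55 j [-0.75  0.49  0.54  1.77 -0.3   0.96  0.3 ]
shift [-0.1811 -0.5776 -0.5012] turn [ 0.0021  0.0008 -0.1045]
[ 179  106  168   48 6047] [385.1585 212.428 ]
[164 194 158  25 943] [377.7073 232.3974]
[ 228  226   62   48 1813] [384.6233 242.5614]
want top centre [385.4633 211.4644] [[363.5, 206.2], [404.0, 203.9], [408.0, 216.9], [366.2, 219.3]]
```

```bash
python3 go.py .50 .09 .36 67
```

```text
pos [0.5899 0.1767 0.1697] w 0.0853 t 15.6 j [-0.75  0.49  0.54  1.77 -0.3   0.96  0.3 ]
shift [-0.1534 -0.381  -0.638 ] turn [ 0.0014  0.0007 -0.1239]
```

carry_out([
  [[-0.05, -0.05, -0.17], [0, 0, 0]],
  [[-0.1, -0.15, -0.34], [0.0005, 0, -0.03]],
  [[-0.15, -0.25, -0.5], [0.001, 0, -0.06]],
  [[-0.153, -0.36, -0.638], [0.001, 0, -0.09]],
  [[-0.153, -0.381, -0.638], [0.001, 0, -0.12]],
])

```text
time_s: 16.23
eef_pos: [0.4995, 0.0892, 0.3611]
ee_rot: [3.139, 0.005, 2.716]
force: [0.1, 0.9, -0.2]
gripper_width: 0.0854
gripper_force: 0.0
```

```bash
python3 go.py .493 .2825 .36 112.3
```

```text
pos [0.4995 0.0892 0.3611] w 0.0854 t 16.225 j [-0.72  0.08  0.52  1.79 -0.04  1.28  0.95]
shift [0.2856 0.5781 0.0035] turn [ 0.      0.0009 -0.1296]
```

carry_out([
  [[0.06, 0.11, -0.03], [0, 0, -0.03]],
  [[0.12, 0.23, -0.03], [0, 0, -0.058]],
  [[0.18, 0.35, -0.03], [0, 0, -0.087]],
  [[0.24, 0.48, -0.03], [0, 0, -0.115]],
  [[0.286, 0.578, 0], [0, 0.001, -0.13]],
])

```text
time_s: 16.85
eef_pos: [0.4932, 0.2857, 0.3568]
ee_rot: [-3.141, -0.007, -2.749]
force: [0.0, 0.9, -0.0]
gripper_width: 0.0856
gripper_force: 0.0
```

```bash
python3 go.py .4931 .2825 .2647 112.3
```

```text
pos [0.4932 0.2857 0.3568] w 0.0856 t 16.85 j [-0.86  0.22  0.33  1.64 -0.07  1.3   1.45]
shift [ 0.0023 -0.0095  0.307 ] turn [-0.0001 -0.0011  0.0005]
```

carry_out([
  [[0, -0.009, 0.12], [0, -0.001, 0]],
  [[0, -0.009, 0.24], [0, -0.001, 0]],
  [[0, -0.009, 0.32], [0, -0.001, 0]],
  [[0, -0.009, 0.325], [0, -0.001, 0]],
  [[0, -0.009, 0.325], [0, -0.001, 0]],
])

```text
time_s: 17.48
eef_pos: [0.4948, 0.2808, 0.2609]
ee_rot: [-3.141, 0.001, -2.755]
force: [0.6, 0.3, 0.5]
gripper_width: 0.0852
gripper_force: 0.0
```

carry_out([
  [[0, 0, 0], [0, 0, 0]],
  [[0, 0, 0], [0, 0, 0]],
  [[0, 0, 0], [0, 0, 0]],
  [[0, 0, 0], [0, 0, 0]],
  [[0, 0, 0], [0, 0, 0]],
], fingers=-1)

```text
time_s: 18.1
eef_pos: [0.4945, 0.2812, 0.2612]
ee_rot: [-3.141, 0.002, -2.754]
force: [-0.8, 0.4, 3.1]
gripper_width: 0.0081
gripper_force: 58.4
```

Run:
```python
import numpy as np
from bench import r
p=np.array(r.read_state()['eef_pos']);a=.392;ay=np.array([-np.sin(a),np.cos(a)]);print(p)
y0=(p[:2]-[.5905,.173])@ay;th=np.arccos((.1-y0)/.218);print(y0,th)
for t in np.linspace(th,0,16)[1:]:print(round(t,2),((.1-.218*np.cos(t)-y0)/.3).round(3),(-.218*(np.sin(t)-np.sin(th))/.3).round(3))
```

```text
[0.49453447 0.2811555  0.26116818]
0.1366139951101284 1.7395502523105455
1.62 -0.084 -0.009
1.51 -0.168 -0.009
1.39 -0.252 0.001
1.28 -0.333 0.021
1.16 -0.412 0.05
1.04 -0.488 0.088
0.93 -0.558 0.135
0.81 -0.622 0.189
0.7 -0.68 0.251
0.58 -0.73 0.318
0.46 -0.772 0.391
0.35 -0.805 0.469
0.23 -0.829 0.549
0.12 -0.844 0.632
0.0 -0.849 0.716
```

carry_out([
  [[0, -0.084, -0.009], [0, 0, 0]],
  [[0, -0.168, -0.009], [0, 0, 0]],
  [[0, -0.252, 0.001], [0, 0, 0]],
  [[0, -0.333, 0.021], [0, 0, 0]],
  [[0, -0.412, 0.05], [0, 0, 0]],
])

```text
time_s: 18.73
eef_pos: [0.5427, 0.1669, 0.2468]
ee_rot: [3.141, 0.005, -2.754]
force: [4.3, 5.0, -3.3]
gripper_width: 0.0081
gripper_force: 59.5
```

carry_out([
  [[0, -0.076, 0.038], [0, 0, 0]],
  [[0, -0.146, 0.085], [0, 0, 0]],
  [[0, -0.21, 0.139], [0, 0, 0]],
  [[0, -0.268, 0.201], [0, 0, 0]],
  [[0, -0.318, 0.268], [0, 0, 0]],
])

```text
time_s: 19.35
eef_pos: [0.5804, 0.0777, 0.1665]
ee_rot: [-3.14, 0.008, -2.755]
force: [5.5, 3.6, 2.1]
gripper_width: 0.008
gripper_force: 58.6
```

Run:
```python
import numpy as np
from bench import r
s=r.read_state();p=np.array(s['eef_pos']);a=.392;ay=np.array([-np.sin(a),np.cos(a)]);ax=np.array([ay[1],-ay[0]])
e=p[:2]-[.5905,.173];print(p,e@ax,e@ay,s['gripper_width'],s['force'])
```

```text
[0.58041678 0.07772721 0.16654689] -0.04571615254711944 -0.08419388195524638 0.008036613802039948 [5.53365635 3.6435669  2.14699526]
```

carry_out([
  [[0, -0.042, 0.073], [0, 0, 0]],
  [[0, -0.075, 0.151], [0, 0, 0]],
  [[0, -0.099, 0.231], [0, 0, 0]],
  [[0, -0.114, 0.314], [0, 0, 0]],
  [[0, -0.118, 0.37], [0, 0, 0]],
])

```text
time_s: 19.98
eef_pos: [0.5938, 0.0452, 0.0546]
ee_rot: [-3.139, 0.007, -2.755]
force: [4.7, 1.4, 1.3]
gripper_width: 0.0081
gripper_force: 60.5
```

carry_out([
  [[0, 0, 0.01], [0, 0, 0]],
  [[0, -0.001, 0.02], [0, 0, 0]],
  [[0, -0.001, 0.028], [0, 0, 0]],
  [[0, -0.001, 0.028], [0, 0, 0]],
])

```text
time_s: 20.48
eef_pos: [0.5938, 0.045, 0.0469]
ee_rot: [-3.139, 0.007, -2.754]
force: [6.7, 0.8, -0.9]
gripper_width: 0.0083
gripper_force: 60.3
```

carry_out([
  [[0, 0, 0.006], [0, 0, 0]],
  [[0, 0, 0.012], [0, 0, 0]],
  [[0, 0, 0.012], [0, 0, 0]],
])

```text
time_s: 20.85
eef_pos: [0.594, 0.0451, 0.0459]
ee_rot: [-3.14, 0.007, -2.754]
force: [-1.5, -0.0, 20.1]
gripper_width: 0.008
gripper_force: 62.4
```

carry_out([
  [[0, 0, 0], [0, 0, 0]],
  [[0, 0, 0], [0, 0, 0]],
  [[0, 0, 0], [0, 0, 0]],
  [[0, 0, 0], [0, 0, 0]],
  [[0, 0, 0], [0, 0, 0]],
], fingers=1)

```text
time_s: 21.48
eef_pos: [0.5907, 0.0448, 0.0423]
ee_rot: [-3.141, 0.001, -2.755]
force: [-0.8, 0.3, 0.7]
gripper_width: 0.0855
gripper_force: 0.0
```

carry_out([
  [[0, 0, -0.1], [0, 0, 0]],
  [[0, 0, -0.25], [0, 0, 0]],
  [[0, 0, -0.4], [0, 0, 0]],
  [[0, 0, -0.55], [0, 0, 0]],
  [[0, 0, -0.7], [0, 0, 0]],
])

```text
time_s: 22.1
eef_pos: [0.5903, 0.0448, 0.254]
ee_rot: [-3.141, 0.001, -2.755]
force: [0.6, 0.2, -0.5]
gripper_width: 0.0855
gripper_force: 0.0
```

Run:
```python
from cr import *
s=r.get_image('side');t=r.get_image('top');a=.392;C=np.array([.5905,.173,0]);ax=np.array([np.cos(a),np.sin(a),0]);ay=np.array([-np.sin(a),np.cos(a),0])
for n,c in(('f_side',s),('f_top',t)):cv2.imwrite(f'pics/{n}.png',c['color'][:,:,::-1])
# bar seen as grey, low-saturation pixels across the carton top: centre row vs that expected when closed
hsv=cv2.cvtColor(s['color'],cv2.COLOR_RGB2HSV)
for y in(.05,.02,-.01,-.04,-.07):
    u,v=proj(s,C+ay*y+[0,0,.087]);col=hsv[int(v)-14:int(v)+15,int(round(u))];rows=np.where(col[:,1]<70)[0]+int(v)-14
    print(y,(u.round(1),v.round(1)),rows.tolist())
for k in((-.072),):print('ball',proj(s,C+ay*(-.118)+ax*k+[0,0,.084]))
```

```text
0.05 (np.float64(403.0), np.float64(205.2)) [192, 193, 196, 197, 198, 199, 200, 201, 202, 203, 204, 205, 206, 207, 208]
0.02 (np.float64(392.7), np.float64(205.7)) [191, 192, 193, 200, 201, 202, 203, 204, 205, 206, 207, 208, 209]
-0.01 (np.float64(382.4), np.float64(206.3)) [192, 193, 194, 195, 196, 197, 198, 199, 200, 201, 202, 203, 204, 205, 206, 207, 208, 209, 210]
-0.04 (np.float64(372.1), np.float64(206.9)) [192, 193, 194, 195, 196, 197, 198, 199, 200, 201, 202, 203, 204, 205, 206, 207, 208, 209, 210]
-0.07 (np.float64(361.8), np.float64(207.5)) [193, 194, 195, 196, 197, 198, 199, 200, 203, 204, 205, 206, 207, 208, 209, 210, 211, 212, 213, 214]
ball [342.8717 194.068 ]
```

```bash
python3 -c "
from bench import r
print(r.sign_off())"
```

```text
the job is handed in; nothing more can be done
None
```

The lower carton is seated in the nest and the bar is closed onto the catch post and released. The job was handed in at about 22 s, with no verdict returned. The cameras put the carton within a few millimetres of the nest centre, and the bar stopped firmly at its closed height, so the staple should be through the slot, though I did not view it there. I did not go near the taller carton, jars or spool.

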